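# Seat the drilling template on its jig

### The arm

A 6-joint arm with a two-finger parallel gripper is mounted at the origin on the work surface. World frame = base frame: x ahead of the robot, y to its left, z up, the work surface at z = 0. Lengths are in m, angles in rad, forces in N, time in s.
With the tool pointing down it reaches from about 0.375 to 0.9 m from the base axis. Payload 3.1 kg.
Tool frame: the origin (TCP) lies midway between the tips of the shut fingers; the grasp point (between the pads) lies 19 mm behind it; z points along the fingers, y is the line along which they close (so a half turn about z gives the same grasp; the last joint's range is limited). The gripper opens to 87 mm and grips with 3 to 60 N. Pads are 19 mm wide; open, the fingers measure 117 mm over their backs; the gripper's body (75 mm by 190 mm) begins 51 mm behind the grasp point.
Start: joints at [1.131, 0.527, 1.433, -0, 1.181, -0.178], TCP at [0.162, 0.604, 0.2] pointing down, gripper open.
Joint ranges: [-3.08, 3.08], [-0.75, 2.2], [0.22, 2.44], [-1.43, 4.57], [0, 2.65], [-2.85, 2.85]. Speed limits (rad/s): [2.79, 2.79, 3.14, 3.14, 3.14, 3.14].

### API

Orientations are given as a unit quaternion [x, y, z, w].
In Python, from rig import robot gives the robot as it stands.
- The arm moves only by the shell command python3 -m jog 'ROWS' [FORCE]. ROWS is a JSON object of lists of equal length, an entry for each row: "dp": the shift along the tool's x, y, z in mm, a list of three; "delta_rot": the turn, a rotation vector about the tool's x, y, z in rad, a list of three; "gripper": the opening, from -1 (shut) to 1 (fully open). A call has 1 to 12 rows; each row is the pose to reach, as a shift and turn from the pose commanded when the call began, along the tool's axes at that moment; what a row does not reach only later rows make up. A row lasts 1/10 s, in which the tool goes at most 50 mm and 8.59 degrees, less where a joint would pass 70% of its speed; a pose out of reach is approached as far as the arm can. A call with a gripper value outside its range is refused whole. The fingers move at their own pace and stop on an object; FORCE is the grip in N (left out, the last holds). Time passes only in rows, so rows that repeat a pose let the fingers close. It gives the time, the measured TCP pose, the force, the opening and the grip force at its end, in the units of the state.
- robot.get_obs(): the state, without advancing time (a new reading comes with each control period).
- robot.camera(name): name is "scene" or "top" or "wrist"; returns the picture (384x512x3 uint8, red, green, blue); there is no depth.
- robot.camera_model(name): a dict with "fx", "fy", "cx", "cy" (pixels), "xyz" and "orientation" of the camera in the world; the wrist camera has in their place "T_tool_cam" (4x4, takes a point from camera to tool coordinates, whose origin is the TCP and whose axes are the flange's). Camera axes: x right, y down, z forward; pixel columns grow to the right and rows downward; lengths in m; the calibration is good to about 2 mm. A picture is of the moment at which its call begins: read the wrist's pose just before it. camera_model takes no time and is no camera call.
- robot.hand_in(): hands the job in; it is judged then, once.
Trained networks look in the newest picture that a camera, given by its name, has taken for a name from the list of things; names that differ only in an ending like _2 or _b are one class to them, and where a whole thing is asked for, a point or a joint stands for the part that bears it (a point fixed in the world has none). Each returns a list of dicts, best first, with "score" (0 to 1); they miss things now and then, are a little off and sometimes report something else, mostly with a low value. They report only what shows in the picture. A call takes as long as a camera call. They do not tell look-alikes from the thing itself.
- robot.search_frame(name, camera): "rect" ([left, top, right, bottom] in pixels, round what is visible of it).
The state is a dict: "time": time; "q": joint angles; "joint_velocities": joint speeds; "joint_torque": joint torques, N m; "position": TCP position; "tool_rot": TCP orientation; "ft_force": force on the tool from outside, world axes, zero at the start; "moment": the same for the moment, N m; "grip_width": finger opening in m; "grip_force": force on a finger pad.
Only numpy, scipy, OpenCV 4.12 (cv2) and the standard library are available. Lean on these libraries where they do the work, as an engineer would, in place of code of your own. Each camera call takes 0.05 s, during which the arm holds its last target. There are 200 camera calls.

### The job

Draw the wooden drilling template by its tail fully out from under the low shelf, lay it flat on the open bench and let go of it. Then take it by its upright handle and lower it over the two steel pins of the jig, tail between the jig's two guide blocks, until it rests flush on the seat; let go only once it is down. Leave the tin, the round blank and the gouge where they are.

Things in the scene. Friction and masses are not known exactly. Their poses are not given: they have to be found in the camera images.
- template: Brown wooden template: plate 130 (x) by 100 (y) by 15 mm with two 14 mm through holes at (x, y) = (45, 32) and (-45, -20), a flat tail and an upright handle. The two brass spots are only marks. Origin: centre of the plate's underside; x points away from the tail, z up. At the start it lies flat on the bench, handle under the shelf, tail sticking out towards the robot. About 0.24 kg.
- template_handle (a point): Point in the handle bar, at (0, 0, 40) mm of the template, axes as the template. The bar is 60 (x) by 22 (y) mm, centred over the template's origin, and rises from z = 15 to 60 mm.
- template_tail (a point): Point on the underside of the tail, at (-120, 0, 0) mm of the template, axes as the template. The tail runs from x = -65 to -147 mm, is 36 mm wide (y) and 15 mm thick, and can be gripped here across its width.
- shelf: Fixed low plywood shelf on the bench, 150 deep (x) by 220 wide (y) by 100 mm high, open in front (-x) and behind: 18 mm side boards, 15 mm top, clear opening 184 wide by 85 mm high. Origin: centre of its footprint, at bench height. It may stand left or right of the jig.
- jig: Fixed wooden jig: a dark board 150 mm wide (y), 15 mm thick, x = -285 to 0 mm, with a raised plywood seat, two upright steel pins and two dark guide blocks. Origin: middle of the board's far end, at bench height, z up.
- jig_seat (a point): Centre of the seat's top face (140 by 110 mm), 30 mm above the bench, at (-120, 0, 30) mm of the jig, axes as the jig. Pins of 12 mm diameter at (x, y) = (45, 32) and (-45, -20) mm from it rise 24 mm above the seat, tapered over the top 7 mm. The seated template's origin and axes coincide with this point's.
- jig_tail (a point): Point between the guide blocks, at (-120, 0, 0) mm from jig_seat, where template_tail comes to lie. The blocks are 60 (x) by 22 (y) mm, stand 50 mm apart, one each side, and their tops are 65 mm above the bench: no room for fingers beside the seated tail.
- tin: Bystander: aluminium tin, 60 mm diameter, 60 mm high, on top of the shelf. Origin: centre of its underside.
- blank: Bystander: round wood turning blank lying flat, 120 mm diameter, 45 mm thick, on the bench. Origin: centre of its underside.
- gouge: Bystander: turning gouge lying on the bench, dark handle 220 mm and steel shaft 160 mm along its x, 34 mm thick. Origin: where handle and shaft meet, at bench height.
Not all that is in view belongs to the job. What is shaped like the template but green or purple is not meant.

How it is judged:
By the outcome, as a careful person would: the job done as asked, in the order asked, and still so for the second after the job is handed in, with the robot touching nothing.
It also fails if it takes over 56 s, if anything falls off the work surface, if the arm or the gripper's body presses on something with over 40 N, if the wrist force passes 120 N, or if a joint passes its speed limit or range.

## Working session

There is one attempt and no reset: what is moved stays moved. The work goes in short steps, Python scripts to look and compute and a shell command to move; the robot and the scene stay as the last step left them, time stands still between calls to the robot, and variables do not carry over. Pictures are saved under pics/ and viewed, at most 10 in all, crops included, and the job is handed in when it is done.

```bash
mkdir -p pics; ls
python3 - <<'E'
from rig import robot
import cv2,numpy as np
o=robot.get_obs();print(o['time'],o['position'],o['tool_rot'])
for c in('scene','top'):
    im=robot.camera(c);cv2.imwrite(f'pics/{c}0.png',im[:,:,::-1]);print(c,robot.camera_model(c))
    for n in('template','template_handle','template_tail','shelf','jig','tin','blank','gouge'):
        print(n,[(np.round(d['rect']).tolist(),round(d['score'],2)) for d in robot.search_frame(n,c)][:3])
print(robot.camera_model('wrist'))
E
```

```text
pics
0.0 [0.16140279 0.60300123 0.19857804] [ 1.30505496e-01  9.91447014e-01 -1.01483003e-03 -3.23463392e-04]
scene {'fx': 497.3621677074984, 'fy': 497.3621677074984, 'cx': 257.16683844834506, 'cy': 181.02301605271543, 'xyz': array([1.41062638, 0.75651018, 1.44407265]), 'orientation': array([ 0.40342772,  0.84787707, -0.31344886, -0.14177575])}
template [([208.0, 116.0, 258.0, 134.0], 0.74), ([291.0, 273.0, 328.0, 333.0], 0.67), ([226.0, 188.0, 309.0, 263.0], 0.57)]
template_handle [([308.0, 164.0, 368.0, 194.0], 0.88), ([210.0, 112.0, 258.0, 137.0], 0.79), ([288.0, 271.0, 329.0, 332.0], 0.75)]
template_tail [([306.0, 162.0, 368.0, 195.0], 0.93), ([208.0, 113.0, 261.0, 134.0], 0.73), ([169.0, 183.0, 217.0, 230.0], 0.7)]
shelf [([144.0, 175.0, 221.0, 242.0], 0.56)]
jig [([228.0, 185.0, 304.0, 260.0], 0.87)]
tin [([164.0, 181.0, 183.0, 201.0], 0.53)]
blank [([347.0, 233.0, 384.0, 270.0], 0.74)]
gouge [([142.0, 98.0, 198.0, 155.0], 0.78), ([167.0, 181.0, 218.0, 227.0], 0.35), ([346.0, 232.0, 385.0, 273.0], 0.21)]
top {'fx': 448.60377229322347, 'fy': 448.60377229322347, 'cx': 252.1747390
[... 558 characters left out ...]
.0, 92.0, 335.0, 154.0], 0.72)]
jig [([190.0, 133.0, 246.0, 223.0], 0.68)]
tin [([298.0, 102.0, 318.0, 129.0], 0.61), ([258.0, 93.0, 339.0, 157.0], 0.5)]
blank [([88.0, 189.0, 134.0, 225.0], 0.64)]
gouge [([396.0, 158.0, 426.0, 281.0], 0.65)]
{'fx': 314.7902458168719, 'fy': 314.7902458168719, 'cx': 255.46289104477768, 'cy': 190.1768757988593, 'T_tool_cam': array([[ 1.41832974e-03, -9.59606293e-01, -2.81342765e-01,
         7.71968788e-02],
       [ 9.99998569e-01,  1.62047443e-03, -4.85847775e-04,
        -6.19642122e-04],
       [ 9.22131340e-04, -2.81341673e-01,  9.59607218e-01,
        -1.85421793e-01],
       [ 0.00000000e+00,  0.00000000e+00,  0.00000000e+00,
         1.00000000e+00]])}
```

Run:
```python
import cv2
im=cv2.imread('pics/top0.png');c=im[80:240,170:350];cv2.imwrite('pics/topc.png',cv2.resize(c,None,fx=3.6,fy=3.6,interpolation=cv2.INTER_CUBIC))
```

```text
(no output)
```

View pics/top0.png

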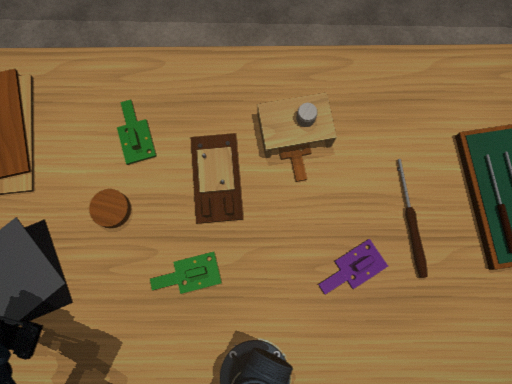

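View pics/topc.png

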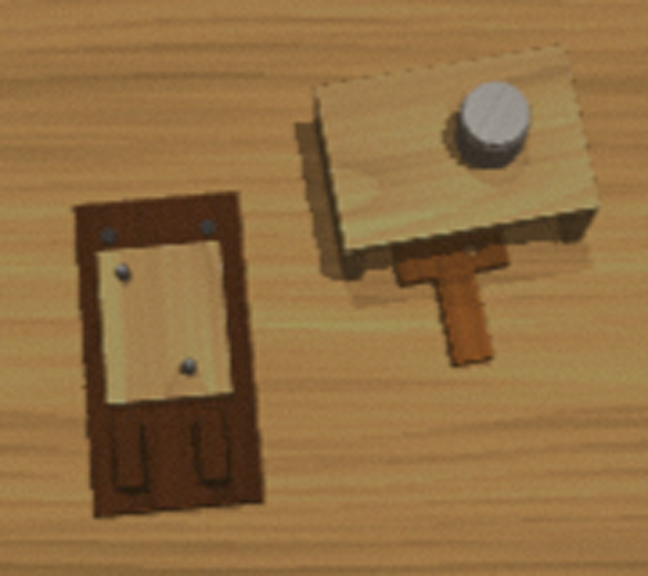

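The top view shows the shelf at (296,125) and the brown template's tail reaching out to about (301,181). The jig is at (217,178) with pins near (204,155) and (222,182). The green and purple pieces are look-alikes. Next I fit the poses from the corners.

```bash
cat > h.py <<'E'
import numpy as np
from scipy.spatial.transform import Rotation as R
from scipy.optimize import least_squares
from rig import robot
def cam(name,obs=None):
    m=robot.camera_model(name)
    if name=='wrist':
        T=np.eye(4);T[:3,:3]=R.from_quat(obs['tool_rot']).as_matrix();T[:3,3]=obs['position'];T=T@m['T_tool_cam']
    else:
        T=np.eye(4);T[:3,:3]=R.from_quat(m['orientation']).as_matrix();T[:3,3]=m['xyz']
    return m,T
def proj(mT,P):
    m,T=mT;p=(np.asarray(P)-T[:3,3])@T[:3,:3]
    return np.c_[m['fx']*p[:,0]/p[:,2]+m['cx'],m['fy']*p[:,1]/p[:,2]+m['cy']]
def place(s,P):
    P=np.asarray(P,float);c,n=np.cos(s[2]),np.sin(s[2])
    return np.c_[s[0]+c*P[:,0]-n*P[:,1],s[1]+n*P[:,0]+c*P[:,1],P[:,2]]
def fit(views,s0):
    "views: list of (mT, model pts m, pixels); returns x,y,yaw, residual px"
    f=lambda s:np.concatenate([(proj(mT,place(s,P))-px).ravel() for mT,P,px in views])
    r=least_squares(f,s0,loss='soft_l1');return r.x,np.round(f(r.x).reshape(-1,2),1)
def delta(obs,pos,yaw):
    """tool-axis dp (mm) and rotvec to a down-pointing pose with tool y at world angle yaw (mod pi)"""
    Rt=R.from_quat(obs['tool_rot']);best=None
    for k in(0,np.pi):
        y=np.array([np.cos(yaw+k),np.sin(yaw+k),0]);z=np.array([0,0,-1.]);G=R.from_matrix(np.c_[np.cross(y,z),y,z])
        rv=(Rt.inv()*G).as_rotvec()
        if best is None or np.linalg.norm(rv)<np.linalg.norm(best):best=rv
    return np.round(Rt.inv().apply(np.asarray(pos)-obs['position'])*1e3,1),np.round(best,3)
E
python3 - <<'E'
from h import *
t=cam('top');F=lambda a:np.array([170,80])+(np.array(a,float)+.5)/3.6-.5
s,r=fit([(t,[[-.147,.018,.015],[-.147,-.018,.015],[-.065,.05,.015],[-.065,-.05,.015],[-.065,.018,.015],[-.065,-.018,.015]],F([[453,366],[492,359],[401,286],[508,266],[440,280],[478,272]]))],[.5,-.1,0]);print('template',s,r.tolist())
print('tail',place(s,[[-.12,0,0],[-.147,0,0]]))
s,r=fit([(t,[[0,.075,.015],[0,-.075,.015],[-.285,-.075,.015],[-.285,.075,.015],[-.05,.055,.03],[-.05,-.055,.03],[-.19,-.055,.03],[-.19,.055,.03],[-.075,.032,.054],[-.165,-.02,.054]],F([[75,207],[238,192],[264,502],[95,517],[98,252],[219,240],[232,394],[106,404],[122,271],[188,366]]))],[.5,.1,0]);print('jig',s,r.tolist())
print('seat',place(s,[[-.12,0,0]]))
s2,r=fit([(t,[[.075,.11,.1],[.075,-.11,.1],[-.075,-.11,.1],[-.075,.11,.1]],F([[315,88],[565,45],[597,208],[347,250]]))],[.5,-.1,0]);print('shelf',s2,r.tolist())
E
```

```text
template [ 0.73828824 -0.12790277  0.16672578] [[0.1, 0.2], [0.4, 0.2], [0.1, -0.3], [0.8, 0.1], [-1.0, -0.3], [-0.6, 0.1]]
tail [[ 0.61995223 -0.1478173   0.        ]
 [ 0.59332662 -0.15229807  0.        ]]
jig [0.74751174 0.13238955 0.08492207] [[-0.3, -0.1], [0.1, 0.1], [0.1, -0.1], [-0.4, -0.1], [-0.2, 0.1], [0.2, 0.5], [0.1, 0.1], [0.4, 0.4], [-0.1, -0.4], [0.1, -0.5]]
seat [[0.62794419 0.12221114 0.        ]]
shelf [ 0.76461981 -0.13329738  0.16859477] [[-0.0, -0.3], [-0.2, 0.1], [0.8, -0.0], [-0.4, 0.2]]
```

Run:
```python
from h import *
s=[.7383,-.1279,.1667];g=place(s,[[-.132,0,.12]])[0];print(g,delta(robot.get_obs(),g,s[2]+np.pi/2))
```

```text
[ 0.60812982 -0.14980263  0.12      ] (array([-626.2, -612.3,   79.6]), array([-0.   , -0.   , -0.428]))
```

```bash
python3 -m jog '{"dp":[[-626,-612,0],[-626,-612,0],[-626,-612,0],[-626,-612,0],[-626,-612,0],[-626,-612,0],[-626,-612,0],[-626,-612,0],[-626,-612,0],[-626,-612,0],[-626,-612,0],[-626,-612,0]],"delta_rot":[[0,0,-0.428],[0,0,-0.428],[0,0,-0.428],[0,0,-0.428],[0,0,-0.428],[0,0,-0.428],[0,0,-0.428],[0,0,-0.428],[0,0,-0.428],[0,0,-0.428],[0,0,-0.428],[0,0,-0.428]],"gripper":[1,1,1,1,1,1,1,1,1,1,1,1]}' 25
python3 - <<'E'
from h import *
s=[.7383,-.1279,.1667];g=place(s,[[-.132,0,.12]])[0];print(g,delta(robot.get_obs(),g,s[2]+np.pi/2))
E
```

```text
time: 2.1
position: [0.4676, 0.0873, 0.1999]
tool_rot: [-0.083, 0.997, 0.0, 0.001]
ft_force: [0.9, 0.4, -0.5]
grip_width: 0.0868
grip_force: 0.0
[ 0.60812982 -0.14980263  0.12      ] (array([ -99.5, -257. ,   80. ]), array([ 0.   ,  0.001, -0.001]))
```

```bash
python3 -m jog '{"dp":[[-99,-257,0],[-99,-257,0],[-99,-257,0],[-99,-257,0],[-99,-257,0],[-99,-257,0],[-99,-257,0],[-99,-257,80],[-99,-257,80],[-99,-257,80],[-99,-257,80]],"delta_rot":[[0,0,0],[0,0,0],[0,0,0],[0,0,0],[0,0,0],[0,0,0],[0,0,0],[0,0,0],[0,0,0],[0,0,0],[0,0,0]],"gripper":[1,1,1,1,1,1,1,1,1,1,1]}'
python3 - <<'E'
from h import *
import cv2
s=[.7383,-.1279,.1667];g=place(s,[[-.132,0,.005]])[0];o=robot.get_obs();print(o['q'],delta(o,g,s[2]+np.pi/2))
im=robot.camera('wrist')[:,:,::-1].copy()
px=proj(cam('wrist',o),place(s,[[-.147,.018,.015],[-.147,-.018,.015],[-.065,.05,.015],[-.065,-.05,.015]]));print(px)
for p in px: cv2.circle(im,tuple(int(v) for v in p.round()),4,(255,255,0),1)
cv2.imwrite('pics/w1.png',im)
E
```

```text
time: 3.2
position: [0.6064, -0.1469, 0.1198]
tool_rot: [-0.083, 0.997, 0.0, -0.0]
ft_force: [0.9, -0.1, 1.3]
grip_width: 0.0868
grip_force: 0.0
[-4.16598808e-01  6.21431841e-01  1.50683687e+00  1.78552980e-04
  1.01443407e+00 -2.15447184e+00] (array([ -1.3,  -3.2, 114.8]), array([ 0.001, -0.001,  0.   ]))
[[271.94413524 168.58680995]
 [233.7121213  168.52376353]
 [302.15633331 247.76631089]
 [203.59629534 247.61766375]]
```

View pics/w1.png

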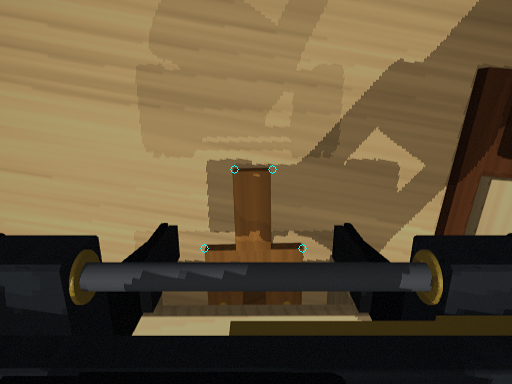

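The wrist view shows the tail between x=234 and 272, ending at row 169, with the predicted corners on it. The estimate is good to about 1 px, so I descend and grip.

```bash
python3 -m jog '{"dp":[[0,-1,50],[0,-1,90],[0,-1,108],[0,-1,115],[0,-1,115],[0,-1,115],[0,-1,115],[0,-1,115],[0,-1,115],[0,-1,115],[0,-1,115],[0,-1,115]],"delta_rot":[[0,0,0],[0,0,0],[0,0,0],[0,0,0],[0,0,0],[0,0,0],[0,0,0],[0,0,0],[0,0,0],[0,0,0],[0,0,0],[0,0,0]],"gripper":[1,1,1,1,1,-1,-1,-1,-1,-1,-1,-1]}' 25
```

```text
time: 4.45
position: [0.6068, -0.1488, 0.0045]
tool_rot: [-0.083, 0.997, 0.0, -0.0]
ft_force: [-0.6, -0.5, 0.7]
grip_width: 0.0386
grip_force: 0.0
```

```bash
python3 -m jog '{"dp":[[0,0,0],[0,0,0],[0,0,0],[5,0,0],[15,0,0],[30,0,0],[50,0,0],[70,0,0],[90,0,0],[110,0,0],[130,0,0],[150,0,0]],"delta_rot":[[0,0,0],[0,0,0],[0,0,0],[0,0,0],[0,0,0],[0,0,0],[0,0,0],[0,0,0],[0,0,0],[0,0,0],[0,0,0],[0,0,0]],"gripper":[-1,-1,-1,-1,-1,-1,-1,-1,-1,-1,-1,-1]}' 25
python3 -m jog '{"dp":[[10,0,0],[20,0,0],[25,0,0],[25,0,0],[25,0,0],[25,0,0],[25,0,0],[25,0,0],[25,0,0],[25,0,-30],[25,0,-75],[25,0,-115]],"delta_rot":[[0,0,0],[0,0,0],[0,0,0],[0,0,0],[0,0,0],[0,0,0],[0,0,0],[0,0,0],[0,0,0],[0,0,0],[0,0,0],[0,0,0]],"gripper":[-1,-1,-1,-1,1,1,1,1,1,1,1,1]}' 25
python3 - <<'E'
from h import *
import cv2
im=robot.camera('top')[:,:,::-1].copy()
s=np.array([.7383,-.1279,.1667]);d=.175;s[:2]-=d*np.array([np.cos(s[2]),np.sin(s[2])]);print(s,robot.get_obs()['position'])
c=im[80:240,220:400];cv2.imwrite('pics/t2.png',cv2.resize(c,None,fx=3.6,fy=3.6,interpolation=cv2.INTER_CUBIC))
E
```

```text
time: 5.65
position: [0.4573, -0.1735, 0.0048]
tool_rot: [-0.083, 0.997, 0.0, -0.0]
ft_force: [-0.4, -0.8, 0.3]
grip_width: 0.0003
grip_force: 0.0
time: 6.85
position: [0.4339, -0.1774, 0.1207]
tool_rot: [-0.083, 0.997, 0.0, -0.001]
ft_force: [0.7, -0.6, -0.6]
grip_width: 0.0566
grip_force: 0.0
[ 0.5657259  -0.15693758  0.1667    ] [ 0.43740733 -0.17964465  0.12619062]
```

View pics/t2.png

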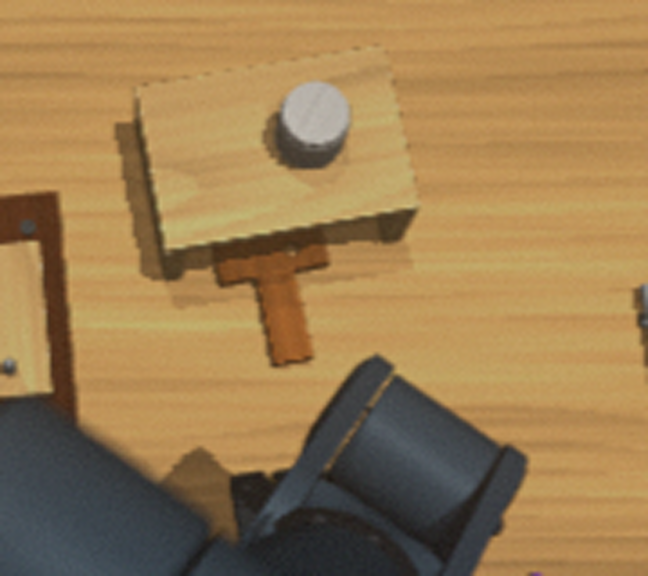

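The template did not move: the fingers shut on nothing (width 0). I return and retry with the tips slightly lower, checking the grip before pulling.

```bash
python3 -m jog '{"dp":[[-40,0,0],[-80,0,0],[-120,0,0],[-160,0,0],[-178,0,0],[-178,0,0],[-178,0,50],[-178,0,95],[-178,0,110],[-178,0,116],[-178,0,116],[-178,0,116]],"delta_rot":[[0,0,0],[0,0,0],[0,0,0],[0,0,0],[0,0,0],[0,0,0],[0,0,0],[0,0,0],[0,0,0],[0,0,0],[0,0,0],[0,0,0]],"gripper":[1,1,1,1,1,1,1,1,1,1,0,0]}' 25
python3 -m jog '{"dp":[[0,0,0],[0,0,0],[0,0,0],[0,0,0],[0,0,0]],"delta_rot":[[0,0,0],[0,0,0],[0,0,0],[0,0,0],[0,0,0]],"gripper":[0,0,-0.05,-0.05,-0.05]}' 25
python3 - <<'E'
from h import *
import cv2
s=[.7383,-.1279,.1667]
o=robot.get_obs();print(o['position'],o['grip_width'],delta(o,place(s,[[-.132,0,.002]])[0],s[2]+np.pi/2))
im=robot.camera('wrist')[:,:,::-1].copy()
px=proj(cam('wrist',o),place(s,[[-.147,.018,.015],[-.147,-.018,.015],[-.065,.05,.015],[-.065,-.05,.015]]))
for p in px: cv2.circle(im,tuple(int(v) for v in p.round()),3,(255,255,0),1)
cv2.imwrite('pics/w2.png',cv2.resize(im[120:320,140:370],None,fx=3,fy=3,interpolation=cv2.INTER_CUBIC))
E
```

```text
time: 8.1
position: [0.6112, -0.1491, 0.0055]
tool_rot: [-0.083, 0.997, -0.001, 0.002]
ft_force: [-0.2, -0.2, 0.0]
grip_width: 0.0777
grip_force: 0.0
time: 8.6
position: [0.6099, -0.1483, 0.0037]
tool_rot: [-0.083, 0.997, -0.0, 0.0]
ft_force: [-0.1, -0.6, 0.1]
grip_width: 0.0436
grip_force: 0.0
[ 0.60990987 -0.14828466  0.0037239 ] 0.04357943570397108 (array([ 2. , -1.2,  1.7]), array([-0.,  0., -0.]))
```

View pics/w2.png

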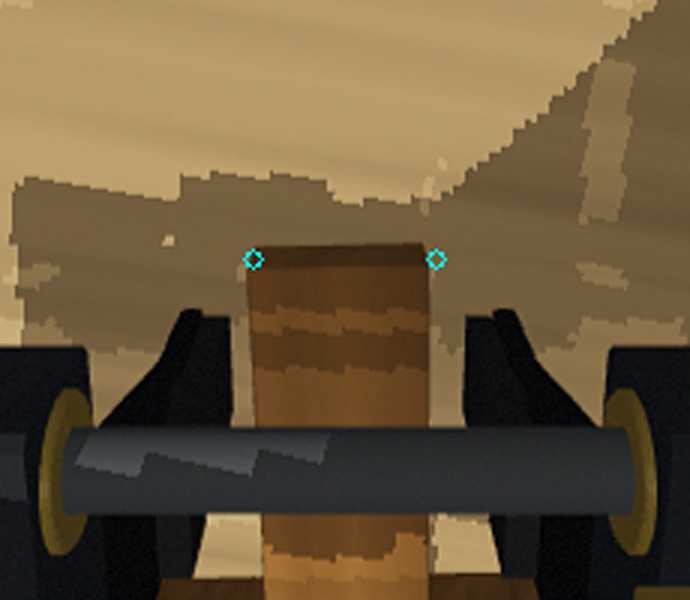

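The fingers (inner edges at crop x=232 and 465, tips at row 315) straddle the tail. Their apparent gap puts the open tips about 20 mm behind the TCP, which is above the 15 mm tail. I lower carefully while watching the force.

```bash
python3 -m jog '{"dp":[[1,-1,3],[1,-1,6],[1,-1,6]],"delta_rot":[[0,0,0],[0,0,0],[0,0,0]],"gripper":[-0.05,-0.05,-0.05]}' 25
python3 -m jog '{"dp":[[0,0,2],[0,0,4],[0,0,4]],"delta_rot":[[0,0,0],[0,0,0],[0,0,0]],"gripper":[-0.05,-0.05,-0.05]}' 25
```

```text
time: 8.95
position: [0.6085, -0.1493, -0.0032]
tool_rot: [-0.083, 0.997, 0.0, -0.001]
ft_force: [0.6, -0.4, -0.4]
grip_width: 0.0414
grip_force: 0.0
time: 9.25
position: [0.6088, -0.1494, -0.0068]
tool_rot: [-0.083, 0.997, 0.0, -0.0]
ft_force: [0.0, -0.4, -0.2]
grip_width: 0.0411
grip_force: 0.0
```

No contact with the TCP below bench level, which confirms it. I go on down a little and close.

```bash
python3 -m jog '{"dp":[[0,0,2],[0,0,4],[0,0,4]],"delta_rot":[[0,0,0],[0,0,0],[0,0,0]],"gripper":[-0.05,-0.05,-0.05]}' 25
python3 -m jog '{"dp":[[0,0,0],[0,0,0],[0,0,0],[0,0,0],[0,0,0]],"delta_rot":[[0,0,0],[0,0,0],[0,0,0],[0,0,0],[0,0,0]],"gripper":[-0.3,-0.3,-0.3,-0.3,-0.3]}' 25
```

```text
time: 9.55
position: [0.6088, -0.1493, -0.0108]
tool_rot: [-0.083, 0.997, 0.0, -0.0]
ft_force: [0.8, 0.4, 0.3]
grip_width: 0.0414
grip_force: 0.0
time: 10.05
position: [0.609, -0.1494, -0.0105]
tool_rot: [-0.083, 0.997, 0.0, -0.0]
ft_force: [1.2, 0.2, -0.6]
grip_width: 0.0352
grip_force: 25.0
```

```bash
python3 -m jog '{"dp":[[5,0,0],[15,0,0],[30,0,0],[50,0,0],[70,0,0],[90,0,0],[110,0,0],[130,0,0],[150,0,0],[165,0,0],[170,0,0],[170,0,0]],"delta_rot":[[0,0,0],[0,0,0],[0,0,0],[0,0,0],[0,0,0],[0,0,0],[0,0,0],[0,0,0],[0,0,0],[0,0,0],[0,0,0],[0,0,0]],"gripper":[-1,-1,-1,-1,-1,-1,-1,-1,-1,-1,-1,-1]}' 25
python3 -m jog '{"dp":[[0,0,0],[0,0,0],[0,0,0],[0,0,0],[0,0,0],[0,0,0],[0,0,0],[0,0,-20],[0,0,-60],[0,0,-110],[0,0,-150],[0,0,-150]],"delta_rot":[[0,0,0],[0,0,0],[0,0,0],[0,0,0],[0,0,0],[0,0,0],[0,0,0],[0,0,0],[0,0,0],[0,0,0],[0,0,0],[0,0,0]],"gripper":[-1,-1,0,0,0,0,0,0,1,1,1,1]}' 25
python3 - <<'E'
from h import *
import cv2
s=np.array([.7383,-.1279,.1667]);s[:2]-=.17*np.array([np.cos(s[2]),np.sin(s[2])])
o=robot.get_obs();print(s,o['position'],delta(o,place(s,[[-.1,0,.15]])[0],s[2]+np.pi/2))
cv2.imwrite('pics/t3.png',robot.camera('top')[80:240,220:400,::-1])
im=robot.camera('wrist')[:,:,::-1].copy();w=cam('wrist',o)
M=[[-.147,.018,.015],[-.147,-.018,.015],[-.065,.05,.015],[-.065,-.05,.015],[.045,.032,.015],[-.045,-.02,.015]]
px=proj(w,place(s,M));print(px)
for p in px: cv2.circle(im,tuple(int(v) for v in p.round()),4,(255,255,0),1)
t=cv2.resize(cv2.imread('pics/t3.png'),None,fx=1.6,fy=2.4);cv2.imwrite('pics/c3.png',np.hstack([im,t]))
E
```

```text
time: 11.25
position: [0.44, -0.1773, -0.0103]
tool_rot: [-0.083, 0.997, 0.001, -0.001]
ft_force: [-0.7, 0.0, -0.6]
grip_width: 0.0347
grip_force: 25.0
time: 12.45
position: [0.4447, -0.1797, 0.1445]
tool_rot: [-0.083, 0.997, -0.004, 0.005]
ft_force: [0.6, 0.1, 0.4]
grip_width: 0.0676
grip_force: 0.0
[ 0.57065659 -0.15610793  0.1667    ] [ 0.44471871 -0.17974847  0.14449945] (array([-28.2,   2.4,  -5.3]), array([-0.009,  0.009, -0.   ]))
[[277.51183612 157.30607767]
 [241.8945992  157.20118528]
 [305.40250114 232.03378295]
 [213.32946865 231.57822351]
 [285.84288535 317.14926402]
 [241.12360563 248.34866151]]
```

View pics/c3.png

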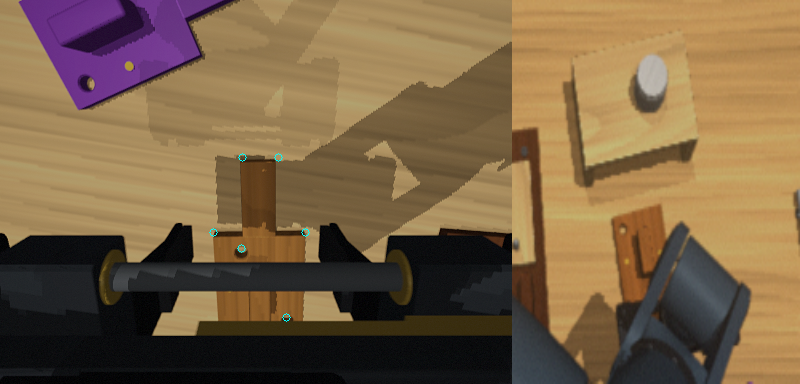

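The template lies clear of the shelf, about 2 px from the prediction (tail end at 241–275, row 158). Now matching wrist views of the template and the jig, so that calibration errors cancel.

```bash
python3 - <<'E'
from h import *
s=np.array([.5707,-.1561,.1667]);j=np.array([.6279,.1222,.0849]);o=robot.get_obs()
print(delta(o,place(s,[[.055,0,.12]])[0],s[2]+np.pi/2))
E
python3 -m jog '{"dp":[[-45,0,0],[-90,0,0],[-135,0,0],[-170,0,0],[-183,0,0],[-183,0,10],[-183,0,25],[-183,0,25],[-183,0,25],[-183,0,25]],"delta_rot":[[0,0,0],[0,0,0],[0,0,0],[0,0,0],[0,0,0],[0,0,0],[0,0,0],[0,0,0],[0,0,0],[0,0,0]],"gripper":[1,1,1,1,1,1,1,1,1,1]}'
python3 - <<'E'
from h import *
import cv2,json
s=np.array([.5707,-.1561,.1667]);j=np.array([.6279,.1222,.0849]);o=robot.get_obs()
im=robot.camera('wrist');cv2.imwrite('pics/wT.png',im[:,:,::-1]);json.dump([o['position'].tolist(),o['tool_rot'].tolist()],open('oT.json','w'))
print(o['position'],delta(o,place(j,[[.055,0,.15]])[0],j[2]+np.pi/2))
E
```

```text
(array([-1.858e+02,  1.000e-01,  2.070e+01]), array([-0.002,  0.002, -0.   ]))
time: 13.55
position: [0.6212, -0.1475, 0.1144]
tool_rot: [-0.083, 0.997, 0.0, -0.0]
ft_force: [-0.2, -0.3, 0.7]
grip_width: 0.0871
grip_force: 0.0
[ 0.62119749 -0.14754301  0.11436593] (array([-105.9,  260.5,  -35.6]), array([ 0.   , -0.001,  0.081]))
```

```bash
python3 -m jog '{"dp":[[-18,40,-36],[-34,85,-36],[-53,130,-36],[-71,175,-36],[-90,220,-36],[-106,260,-36],[-106,260,-36],[-106,260,-36],[-106,260,-36],[-106,260,-36]],"delta_rot":[[0,0,0.02],[0,0,0.04],[0,0,0.06],[0,0,0.081],[0,0,0.081],[0,0,0.081],[0,0,0.081],[0,0,0.081],[0,0,0.081],[0,0,0.081]],"gripper":[1,1,1,1,1,1,1,1,1,1]}'
python3 - <<'E'
from h import *
import cv2,json
o=robot.get_obs()
im=robot.camera('wrist')[:,:,::-1];cv2.imwrite('pics/wJ.png',im);json.dump([o['position'].tolist(),o['tool_rot'].tolist()],open('oJ.json','w'))
print(o['position'])
a=cv2.imread('pics/wT.png')
c=[cv2.resize(x[0:232,180:335],None,fx=2.58,fy=2.58,interpolation=cv2.INTER_CUBIC) for x in(a,im)]
cv2.imwrite('pics/TJ.png',np.hstack(c));print(c[0].shape)
E
```

```text
time: 14.6
position: [0.6833, 0.1248, 0.1508]
tool_rot: [-0.041, 0.999, -0.0, -0.0]
ft_force: [0.1, 0.2, -0.6]
grip_width: 0.0872
grip_force: 0.0
[0.68331092 0.12480093 0.15080468]
(599, 400, 3)
```

View pics/TJ.png

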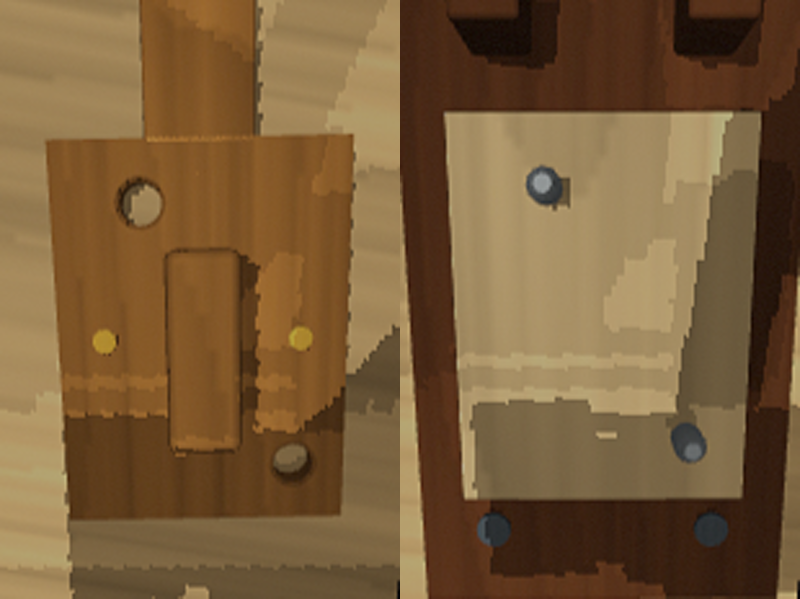

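Left: the plate corners at (47,141), (353,135), (341,515), (70,520) and both holes. Right: the seat corners at (445,112), (761,112), (742,497), (466,498) and the pin tops at (541,182), (692,451). The two board dots at row 530 are only marks.

Run:
```python
from h import *
import json
def C(f):
    p,q=json.load(open(f));return cam('wrist',dict(position=np.array(p),tool_rot=q))
F=lambda a,x0=0:(np.array(a,float)-[x0,0]+.5)/2.58-.5+[180,0]
P=[[-.065,-.05,.015],[-.065,.05,.015],[.065,.05,.015],[.065,-.05,.015],[-.045,-.02,.015],[.045,.032,.015],[-.03,-.011,.06],[-.03,.011,.06],[.03,.011,.06],[.03,-.011,.06]]
s,r=fit([(C('oT.json'),P,F([[47,141],[353,135],[341,515],[70,520],[140,202],[292,461],[167,249],[240,248],[240,450],[170,452]]))],[.57,-.156,.167]);print('T',s,r.tolist())
Q=[[-.07,-.055,.03],[-.07,.055,.03],[.07,.055,.03],[.07,-.055,.03],[-.045,-.02,.054],[.045,.032,.054]]
j,r=fit([(C('oJ.json'),Q,F([[445,112],[761,112],[742,497],[466,498],[541,182],[692,451]],400))],[.628,.122,.085]);print('J',j,r.tolist())
o=robot.get_obs();g=place(s,[[0,0,.12]])[0];print(o['position'],g,delta(o,g,s[2]+np.pi/2))
```

```text
T [ 0.57249552 -0.15394715  0.18435423] [[-0.6, -0.9], [0.4, -0.8], [-0.0, 0.1], [-0.1, -0.1], [0.1, 0.2], [0.4, 0.9], [-1.4, -0.3], [0.5, -0.4], [0.6, 1.3], [-0.4, 1.0]]
J [0.62861155 0.12206646 0.08747817] [[-0.6, -0.2], [0.3, -0.6], [0.2, 0.5], [-1.1, 0.4], [0.3, 0.2], [0.4, -0.0]]
[0.68332916 0.12484152 0.15074127] [ 0.57249552 -0.15394715  0.12      ] (array([ 133.5, -268.6,   30.8]), array([-0.   , -0.   , -0.101]))
```

```bash
python3 -m jog '{"dp":[[22,-45,0],[44,-90,0],[66,-135,0],[88,-180,0],[110,-225,10],[125,-255,20],[133,-268,31],[133,-268,31],[133,-268,31],[133,-268,31],[133,-268,31]],"delta_rot":[[0,0,-0.02],[0,0,-0.04],[0,0,-0.06],[0,0,-0.08],[0,0,-0.101],[0,0,-0.101],[0,0,-0.101],[0,0,-0.101],[0,0,-0.101],[0,0,-0.101],[0,0,-0.101]],"gripper":[1,1,1,1,1,1,1,1,1,1,1]}' 40
python3 - <<'E'
from h import *
s=[.5725,-.1539,.1844]
o=robot.get_obs();print(delta(o,place(s,[[0,0,.02]])[0],s[2]+np.pi/2))
E
```

```text
time: 15.75
position: [0.5746, -0.1502, 0.1201]
tool_rot: [-0.094, 0.996, -0.0, 0.001]
ft_force: [0.6, 0.7, 0.4]
grip_width: 0.0869
grip_force: 0.0
(array([  2.9,  -3.2, 100.1]), array([-0.   ,  0.001,  0.004]))
```

```bash
python3 -m jog '{"dp":[[1,-1,40],[1,-1,75],[1,-1,90],[1,-1,90],[1,-1,90]],"delta_rot":[[0,0,0.003],[0,0,0.003],[0,0,0.003],[0,0,0.003],[0,0,0.003]],"gripper":[1,1,1,1,1]}' 40
python3 - <<'E'
from h import *
s=[.5725,-.1539,.1844]
o=robot.get_obs();print(o['position'],delta(o,place(s,[[0,0,.02]])[0],s[2]+np.pi/2))
E
```

```text
time: 16.25
position: [0.5739, -0.1527, 0.0303]
tool_rot: [-0.092, 0.996, -0.0, 0.001]
ft_force: [-0.1, -0.4, -0.2]
grip_width: 0.0865
grip_force: 0.0
[ 0.57385295 -0.15267221  0.03029978] (array([ 1.6, -1. , 10.3]), array([-0.001,  0.001, -0.   ]))
```

```bash
python3 -m jog '{"dp":[[1,-1,5],[1.5,-1,10],[1.5,-1,10],[1.5,-1,10],[1.5,-1,10],[1.5,-1,10],[1.5,-1,10],[1.5,-1,10],[1.5,-1,10],[1.5,-1,10],[1.5,-1,10],[1.5,-1,10]],"delta_rot":[[0,0,0],[0,0,0],[0,0,0],[0,0,0],[0,0,0],[0,0,0],[0,0,0],[0,0,0],[0,0,0],[0,0,0],[0,0,0],[0,0,0]],"gripper":[1,1,1,-1,-1,-1,-1,-1,-1,-1,-1,-1]}' 40
python3 -m jog '{"dp":[[0,0,0],[0,0,0],[0,0,0],[0,0,0]],"delta_rot":[[0,0,0],[0,0,0],[0,0,0],[0,0,0]],"gripper":[-1,-1,-1,-1]}' 40
python3 - <<'E'
from h import *
s=[.5725,-.1539,.1844]
o=robot.get_obs();print(o['position'],o['ft_force'],delta(o,place(s,[[0,0,.02]])[0],s[2]+np.pi/2))
E
```

```text
time: 17.45
position: [0.5715, -0.1541, 0.0195]
tool_rot: [-0.091, 0.996, 0.0, -0.0]
ft_force: [-0.3, 0.0, 0.9]
grip_width: 0.0232
grip_force: 1.5
time: 17.85
position: [0.5716, -0.154, 0.0196]
tool_rot: [-0.091, 0.996, 0.0, -0.0]
ft_force: [0.2, 0.5, 0.2]
grip_width: 0.022
grip_force: 40.0
[ 0.57155668 -0.15403102  0.0195646 ] [0.21351595 0.52975197 0.20815526] (array([-1. , -0. , -0.4]), array([ 0.   , -0.   , -0.001]))
```

```bash
python3 -m jog '{"dp":[[0,0,-20],[0,0,-60],[0,0,-95],[0,0,-95],[0,0,-95]],"delta_rot":[[0,0,0],[0,0,0],[0,0,0],[0,0,0],[0,0,0]],"gripper":[-1,-1,-1,-1,-1]}' 40
python3 - <<'E'
from h import *
j=[.6286,.1221,.0875]
o=robot.get_obs();print(o['position'],o['ft_force'],delta(o,place(j,[[-.001,0,.115]])[0],j[2]+np.pi/2))
E
```

```text
time: 18.35
position: [0.5716, -0.1542, 0.1149]
tool_rot: [-0.092, 0.996, -0.0, 0.0]
ft_force: [0.0, 0.0, -2.7]
grip_width: 0.0213
grip_force: 40.0
[ 0.57160056 -0.15417014  0.11493783] [ 0.04057358  0.04612132 -2.70247146] (array([-1.054e+02,  2.613e+02, -2.000e-01]), array([-0.001,  0.001,  0.096]))
```

```bash
python3 -m jog '{"dp":[[-12,30,0],[-26,65,0],[-42,105,0],[-58,145,0],[-74,185,0],[-90,222,0],[-100,250,0],[-105,261,0],[-105,261,0],[-105,261,0],[-105,261,0],[-105,261,0]],"delta_rot":[[0,0,0.015],[0,0,0.03],[0,0,0.045],[0,0,0.06],[0,0,0.075],[0,0,0.09],[0,0,0.096],[0,0,0.096],[0,0,0.096],[0,0,0.096],[0,0,0.096],[0,0,0.096]],"gripper":[-1,-1,-1,-1,-1,-1,-1,-1,-1,-1,-1,-1]}' 40
python3 - <<'E'
from h import *
import cv2
j=[.6286,.1221,.0875]
o=robot.get_obs();print(o['position'],o['ft_force'],delta(o,place(j,[[-.001,0,.115]])[0],j[2]+np.pi/2))
im=robot.camera('wrist')[:,:,::-1].copy();w=cam('wrist',o);dz=o['position'][2]-.0196
t=[o['position'][0]+.001*np.cos(j[2]),o['position'][1]+.0001,j[2]]
a=proj(w,place(t,[[-.147,.018,.015+dz],[-.147,-.018,.015+dz],[-.065,.05,.015+dz],[-.065,-.05,.015+dz],[-.045,-.02,.015+dz]]))
b=proj(w,place(j,[[-.09,.025,.065],[-.09,-.025,.065],[-.15,.025,.065],[-.15,-.025,.065],[-.165,.075,.015],[-.165,-.075,.015]]))
print(a.round(1).tolist(),b.round(1).tolist())
im=cv2.resize(im[20:300,90:420],None,fx=2.1,fy=2.1,interpolation=cv2.INTER_CUBIC)
for P,c in((a,(255,255,0)),(b,(0,0,255))):
    for p in P: cv2.circle(im,tuple(int(v) for v in ((p-[90,20]+.5)*2.1-.5).round()),4,c,1)
cv2.imwrite('pics/H.png',im)
E
```

```text
time: 19.55
position: [0.6271, 0.12, 0.1144]
tool_rot: [-0.043, 0.999, -0.0, -0.0]
ft_force: [-0.6, -0.1, -1.8]
grip_width: 0.0218
grip_force: 40.0
[0.62710336 0.11996953 0.11439583] [-0.5575937  -0.12222993 -1.75037096] (array([-0.7,  2. , -0.6]), array([-0.   , -0.001, -0.002]))
[[291.2, -39.9], [221.8, -39.8], [341.1, 121.6], [172.0, 121.7], [223.7, 155.2]] [[294.6, 81.9], [223.8, 82.0], [297.7, -15.2], [221.1, -15.1], [353.5, -15.1], [164.1, -14.8]]
```

View pics/H.png

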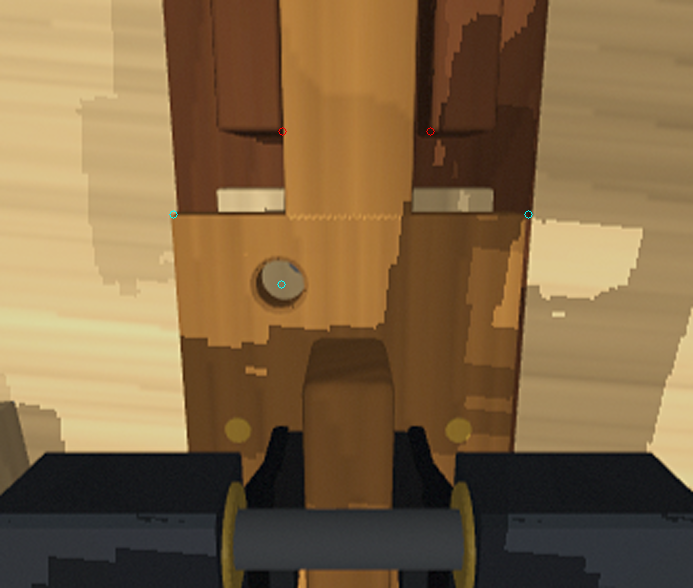

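The plate's rear edge (row 214), the hole (280,284) and the guide-block corners (282/430,131) fall on their predictions within about 1 mm. I descend to just above the pins and correct.

```bash
python3 -m jog '{"dp":[[0,1,12],[0,1,25],[0,1,33],[0,1,33],[0,1,33],[0,1,33]],"delta_rot":[[0,0,0],[0,0,0],[0,0,0],[0,0,0],[0,0,0],[0,0,0]],"gripper":[-1,-1,-1,-1,-1,-1]}' 40
python3 - <<'E'
from h import *
j=[.6286,.1221,.0875]
o=robot.get_obs();print(o['position'],o['ft_force'],delta(o,place(j,[[-.001,0,.0496]])[0],j[2]+np.pi/2))
E
```

```text
time: 20.2
position: [0.6276, 0.1227, 0.0818]
tool_rot: [-0.044, 0.999, -0.0, 0.0]
ft_force: [0.5, -0.3, -1.0]
grip_width: 0.0216
grip_force: 40.0
[0.62755234 0.12273819 0.08175809] [ 0.47349241 -0.3227085  -1.01103774] (array([ 0. , -0.7, 32.2]), array([-0.   ,  0.001, -0.   ]))
```

Aligned within 0.7 mm. I lower in small steps and watch the force.

```bash
python3 -m jog '{"dp":[[0,-0.7,4],[0,-0.7,8],[0,-0.7,11],[0,-0.7,14],[0,-0.7,14]],"delta_rot":[[0,0,0],[0,0,0],[0,0,0],[0,0,0],[0,0,0]],"gripper":[-1,-1,-1,-1,-1]}' 40
python3 - <<'E'
from h import *
j=[.6286,.1221,.0875]
o=robot.get_obs();print(o['position'],o['ft_force'],o['moment'],delta(o,place(j,[[-.001,0,.0496]])[0],j[2]+np.pi/2))
E
```

```text
time: 20.7
position: [0.6268, 0.1219, 0.0669]
tool_rot: [-0.044, 0.999, 0.0, -0.001]
ft_force: [-0.3, -0.6, -2.1]
grip_width: 0.0216
grip_force: 40.0
[0.62678256 0.12194091 0.06693307] [-0.33516721 -0.55950086 -2.13368566] [ 0.00595018 -0.01276579 -0.00105844] (array([-0.8, -0. , 17.3]), array([ 0.   , -0.001, -0.   ]))
```

```bash
python3 -m jog '{"dp":[[-0.4,0,3],[-0.4,0,6],[-0.4,0,9],[-0.4,0,9]],"delta_rot":[[0,0,0],[0,0,0],[0,0,0],[0,0,0]],"gripper":[-1,-1,-1,-1]}' 40
python3 - <<'E'
from h import *
j=[.6286,.1221,.0875]
o=robot.get_obs();print(o['position'],o['ft_force'],o['moment'],delta(o,place(j,[[-.001,0,.0496]])[0],j[2]+np.pi/2))
E
```

```text
time: 21.1
position: [0.6272, 0.122, 0.058]
tool_rot: [-0.044, 0.999, 0.0, -0.001]
ft_force: [-0.8, 0.1, -2.2]
grip_width: 0.0217
grip_force: 40.0
[0.62719984 0.12198389 0.05795554] [-0.77336218  0.07016057 -2.17682794] [ 0.03228076  0.00042665 -0.0116844 ] (array([-0.4, -0. ,  8.4]), array([ 0.   , -0.001, -0.   ]))
```

```bash
python3 -m jog '{"dp":[[0,0,3],[0,0,6],[0,0,8],[0,0,9],[0,0,9]],"delta_rot":[[0,0,0],[0,0,0],[0,0,0],[0,0,0],[0,0,0]],"gripper":[-1,-1,-1,-1,-1]}' 40
python3 - <<'E'
from rig import robot
o=robot.get_obs();print(o['position'],o['ft_force'],o['moment'])
E
```

```text
time: 21.6
position: [0.6276, 0.122, 0.0496]
tool_rot: [-0.044, 0.999, 0.0, -0.0]
ft_force: [0.6, -0.0, -1.9]
grip_width: 0.0214
grip_force: 40.0
[0.62762555 0.1219941  0.04958998] [ 0.5924363  -0.04750008 -1.88719234] [ 0.02187207 -0.0257239  -0.01735798]
```

```bash
python3 -m jog '{"dp":[[0,0,0.7],[0,0,0.7],[0,0,0.7]],"delta_rot":[[0,0,0],[0,0,0],[0,0,0]],"gripper":[-1,-1,-1]}' 40
python3 -m jog '{"dp":[[0,0,0.7],[0,0,0.7],[0,0,0.7]],"delta_rot":[[0,0,0],[0,0,0],[0,0,0]],"gripper":[-1,-1,-1]}' 40
```

```text
time: 21.9
position: [0.6277, 0.122, 0.0495]
tool_rot: [-0.044, 0.999, -0.0, 0.0]
ft_force: [-1.7, 0.4, 5.1]
grip_width: 0.0213
grip_force: 40.0
time: 22.2
position: [0.6277, 0.122, 0.0495]
tool_rot: [-0.044, 0.999, -0.0, 0.0]
ft_force: [-3.4, -0.3, 9.9]
grip_width: 0.0218
grip_force: 40.0
```

It is seated: contact force 10 N at the nominal height. I release and lift.

```bash
python3 -m jog '{"dp":[[0,0,-1],[0,0,-1],[0,0,-1],[0,0,-1],[0,0,-1],[0,0,-1],[0,0,-1],[0,0,-1],[0,0,-15],[0,0,-45],[0,0,-90],[0,0,-120]],"delta_rot":[[0,0,0],[0,0,0],[0,0,0],[0,0,0],[0,0,0],[0,0,0],[0,0,0],[0,0,0],[0,0,0],[0,0,0],[0,0,0],[0,0,0]],"gripper":[-1,1,1,1,1,1,1,1,1,1,1,1]}' 40
python3 -m jog '{"dp":[[0,-40,0],[0,-80,0],[0,-120,0],[0,-160,0],[0,-200,0],[0,-200,0],[0,-200,0]],"delta_rot":[[0,0,0],[0,0,0],[0,0,0],[0,0,0],[0,0,0],[0,0,0],[0,0,0]],"gripper":[1,1,1,1,1,1,1]}'
python3 - <<'E'
from h import *
import cv2
j=[.6286,.1221,.0875];t=cam('top');im=robot.camera('top')[:,:,::-1]
P=proj(t,place(j,[[-.147,.018,.045],[-.147,-.018,.045],[.065,.05,.045],[.065,-.05,.045],[-.065,.05,.045],[-.065,-.05,.045]]))
a=cv2.resize(im[110:240,170:320],None,fx=3,fy=4.4,interpolation=cv2.INTER_CUBIC)
for p in P: cv2.circle(a,tuple(int(v) for v in ((p-[170,110]+.5)*[3,4.4]-.5).round()),5,(255,255,0),1)
b=robot.camera('scene')[160:290,210:325,::-1];b=cv2.resize(b,(350,a.shape[0]),interpolation=cv2.INTER_CUBIC)
cv2.imwrite('pics/F.png',np.hstack([a,b]))
E
```

```text
time: 23.4
position: [0.6289, 0.122, 0.172]
tool_rot: [-0.044, 0.999, -0.0, 0.002]
ft_force: [0.9, 0.1, 0.7]
grip_width: 0.0866
grip_force: 0.0
time: 24.1
position: [0.6451, -0.0783, 0.169]
tool_rot: [-0.042, 0.999, 0.0, 0.0]
ft_force: [-1.0, 0.9, -0.1]
grip_width: 0.087
grip_force: 0.0
```

View pics/F.png

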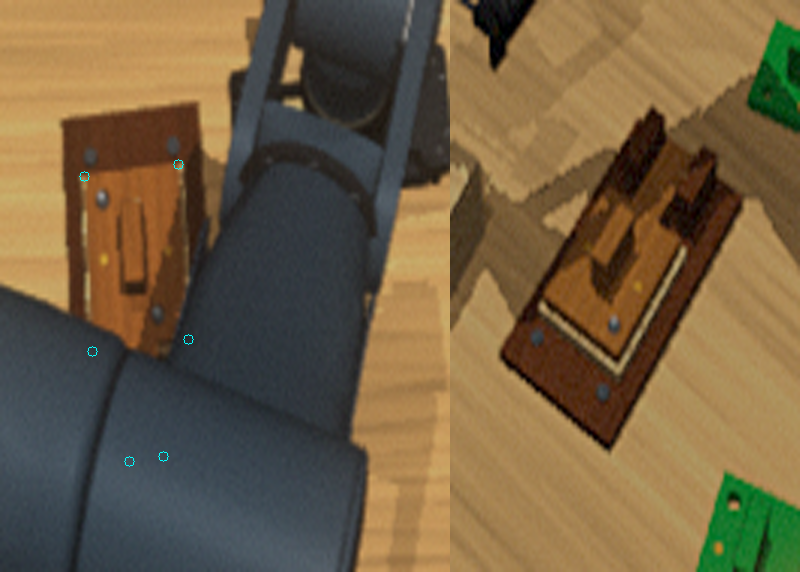

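The template sits flat on the seat: both pins stick out of the holes (crop (102,198) and (157,315)), and the tail is between the blocks. The robot is clear, so I hand in.

```bash
python3 -c "
from rig import robot
print(robot.hand_in())"
```

```text
the job is handed in; nothing more can be done
None
```

The template is drawn out, lowered onto both jig pins and resting flush on the seat with its tail between the guide blocks. It was released and the job handed in at about 24 s. My first grip on the tail closed above it and missed; the second held. The tin, blank and gouge were not touched.

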